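# Sound the gold mends of a tea bowl on a turntable

## Robot

A 6-joint arm with a two-finger parallel gripper is mounted at the origin on the work surface. World frame = base frame: x ahead of the robot, y to its left, z up, the work surface at z = 0. Lengths are in mm, angles in rad, forces in N, time in s.
With the tool pointing down it reaches from about 275 to 750 mm from the base axis. Payload 10.2 kg.
Tool frame: the origin (TCP) lies between the finger pads; the fingertips stand 17 mm ahead of it and the grasp point (between the pads) lies 2 mm behind it (tips_ahead is the distance from the TCP to the fingertips, in mm); z points along the fingers, y is the line along which they close (so a half turn about z gives the same grasp; the last joint's range is limited). The gripper opens to 85 mm and grips with 20 to 120 N. Pads are 22 mm wide; open, the fingers measure 114 mm over their backs; the gripper's body (76 mm by 85 mm) begins 54 mm behind the grasp point. The pads swing forward as they close: fully open they stand 13 mm farther back than shut.
Start: joints at [1.025, 0.313, 1.498, -0, 1.331, -0.223], TCP at [166.555, 497.886, 248.294] pointing down, gripper open.
Joint ranges: [-2.94, 2.94], [-0.97, 2.17], [0.19, 2.56], [-1.23, 4.37], [0.02, 3.11], [-2.88, 2.88]. Speed limits (rad/s): [2.39, 2.39, 3.01, 3.14, 3.14, 3.14].

## Interface

Orientations are given as a unit quaternion [w, x, y, z].
In Python, from rig import sense, capture, finish_job, boxes_of, tips_ahead gives the robot as it stands.
- The arm moves only by the tool drive_tool, never from a script. Its argument "commands" is text: rows parted by semicolons, each of 7 numbers parted by spaces: the shift along the world's x, y, z in units of 0.1 m (1.0 is 0.1 m), then the turn, a rotation vector about the world's x, y, z in units of pi/4 rad (1.0 is pi/4 rad), then the opening in per cent of the stroke, from 0 (shut) to 100 (fully open). A call has 1 to 20 rows; each row shifts and turns the commanded pose from where the row before left it; what a row does not reach is not made up. A row lasts 1/12 s, in which the tool goes at most 41.7 mm and 7.16 degrees, less where a joint would pass 70% of its speed; a pose out of reach is approached as far as the arm can. A call with a number of a shift or a turn outside -1 to 1 is refused whole. A call with a gripper value outside its range is refused whole. The fingers move at their own pace and stop on an object; "force" is the grip in N (left out, the last holds). Time passes only in rows, so rows that do not move let the fingers close. It gives the time, the measured TCP pose, the force, the opening and the grip force at its end, in the units of the state.
- sense(): the state, without advancing time (a new reading comes with each control period).
- capture(name): name is "scene" or "top" or "wrist"; returns a dict with "pixels" (400x640x3 uint8, blue, green, red), "fov_y" (degrees; the focal length in pixels is half the picture's height over the tangent of half this angle, whatever the lens; pixels are square), "cx", "cy" (the principal point, pixels), "position" and "attitude" of the camera in the world; the wrist camera has in their place "tool_from_camera" (4x4, takes a point from camera to tool coordinates, whose origin is the TCP and whose axes are the flange's). Camera axes: x right, y down, z forward; pixel columns grow to the right and rows downward; lengths in mm; the calibration is good to about 2 mm. A picture is of the moment at which its call begins: read the wrist's pose just before it. There is no depth.
- finish_job(): hands the job in; it is judged then, once.
Trained networks look in a picture, given as the dict that the camera call returned (one of the last four; its "shot" number tells which), for a name from the list of things; names that differ only in an ending like _2 or _b are one class to them, and where a whole thing is asked for, a point or a joint stands for the part that bears it (a point fixed in the world has none). Each returns a list of dicts, best first, with "confidence" (0 to 1); they miss things now and then, are a little off and sometimes report something else, mostly with a low value. They report only what shows in the picture. A call takes as long as a camera call.
- boxes_of(picture, name): "position" ([column, row] in pixels, amid what is visible of it).
The state is a dict: "time_s": time; "joints": joint angles; "dq": joint speeds; "tau": joint torques, N m; "eef_pos": TCP position; "ee_rot": TCP orientation; "force": force on the tool from outside, world axes, zero at the start; "wrist_torque": the same for the moment, N m; "grip_width": opening from 0.0 (shut) to 1.0 (fully open); "grip_force": force on a finger pad.
Only numpy, scipy, OpenCV 4.12 (cv2) and the standard library are available. Lean on these libraries where they do the work, as an engineer would, in place of code of your own. Each camera call takes 0.05 s, during which the arm holds its last target. There are 200 camera calls.

## Task

The deep red tea bowl on the cedar turntable is back from the mender with three gold mends on its rim. Sound them with a closed fingertip: tap the top of the rim lightly on the widest mend, then on the next one clockwise round the rim as seen from above, then on the last one, lifting clear of the bowl between taps. Pick nothing up; do not tip or shift the bowl, swing the freely turning turntable or disturb anything else, and finish with the hand clear.

Things in the scene. Friction and masses are not known exactly. Their poses are not given: they have to be found in the camera images.
- bowl: Deep red raku tea bowl, open, loose on the turntable, 0.42 to 0.58 kg: 114 mm across the belly, 100 mm across the rim, 80 mm high, wall 8 mm, foot 64 mm across; it tips if a rim spot is pushed down with more than about 8 to 13 N. Rigid: a fingertip meeting it at 0.03 m/s or less taps lightly, at 0.1 m/s hard. Origin at the centre of its underside, z up, x towards the widest mend.
- mend_wide: The widest gold mend on the bowl's rim, 42 mm long round the rim, rigid part of the bowl. Its gold cap is 11 mm across the wall and stands 1.5 mm above the red rim; a thin gold line runs down the wall below it. Origin at the middle of its top face (81.5 mm above the bowl's underside, 45.7 mm from the bowl's axis), x outward from the bowl, z up.
- mend_second: The next gold mend, 110 degrees clockwise (seen from above) round the rim from the widest, 17 mm long round the rim; otherwise the same: cap 11 mm across the wall, 1.5 mm above the rim, origin at the middle of its top face, x outward, z up.
- mend_third: The last gold mend, 122 degrees further clockwise from the second, 17 mm long round the rim; otherwise the same: cap 11 mm across the wall, 1.5 mm above the rim, origin at the middle of its top face, x outward, z up.
- turntable: Fixed foot of the round cedar turntable. Origin at the centre of its underside on the tiles, on the turning axis. The platter on it is 370 mm across and its top is 40 mm above the tiles.
- platter (a joint): Turning angle of the turntable's platter about the vertical, rad, 0 at the start, positive anticlockwise seen from above. It turns easily: a sideways push of about 1 to 2 N on something standing on it is enough to start it. It stays where it is left.
- kogo: Celadon (pale green) incense container, lidded, 66 mm across and 43 mm high, loose on the turntable. Leave alone. Origin at the centre of its underside.
- kettle_lid: Bronze kettle lid, 104 mm across, 37 mm high with its knob, loose on the turntable. Leave alone. Origin at the centre of its underside.
- rest_a: Bamboo lid rest, upright tube 46 mm across and 55 mm high with its node half-way up, loose on the turntable. Leave alone. Origin at the centre of its underside.
- rest_b: Bamboo lid rest, upright tube 46 mm across and 55 mm high with its node near the top, loose on the turntable. Leave alone. Origin at the centre of its underside.
- caddy: Black lacquer tea caddy with a gold line, 69 mm across and 67 mm high, loose on the tiles on the robot's right of the turntable. Leave alone. Origin at the centre of its underside.
- whisk: Bamboo tea whisk standing on its white porcelain shaper, 147 mm high and 54 mm across, loose on the tiles on the robot's left of the turntable. Leave alone. Origin at the centre of its underside.

How it is judged:
By the outcome, as a careful person would: the job done as asked, in the order asked, and still so for the second after the job is handed in, with the robot touching nothing.
It also fails if it takes over 40 s, if anything falls off the work surface, if the arm or the gripper's body presses on something with over 40 N, if the wrist force passes 120 N, or if a joint passes its speed limit or range.

## Working session

There is one attempt and no reset: what is moved stays moved. The work goes in short steps, Python scripts to look and compute and a tool call to move; the robot and the scene stay as the last step left them, time stands still between calls to the robot, and variables do not carry over. Pictures are saved under pics/ and viewed, at most 10 in all, crops included, and the job is handed in when it is done.

Besides the shell and the picture viewer there is one more tool, called after "Emit:" as name(argument=value, ...), one argument or row to a line, values as JSON. drive_tool: Moves the arm, as the interface text tells. Shifts and turns lie within -1 to 1; 1 stands for 0.1 m of shift or pi/4 rad of turn. Its arguments: {"type":"object","properties":{"commands":{"type":"string"},"force":{"type":"number"}},"required":["commands"]}

```bash
mkdir -p pics; cat > h.py <<'E'
import numpy as np, cv2
from rig import sense, capture, finish_job, boxes_of, tips_ahead
from scipy.spatial.transform import Rotation as R
def cam(p, s=None):
    f=p["pixels"].shape[0]/2/np.tan(np.radians(p["fov_y"])/2)
    if "position" in p:
        a=np.array(p["attitude"],float)
        M=a if a.shape==(3,3) else R.from_quat(a,scalar_first=True).as_matrix()
        return f,np.array(p["position"],float),M
    T=np.array(p["tool_from_camera"]); Rt=R.from_quat(s["ee_rot"],scalar_first=True).as_matrix()
    return f,Rt@T[:3,3]+np.array(s["eef_pos"]),Rt@T[:3,:3]
def ray(p,uv,z,s=None):
    f,c,M=cam(p,s); d=M@np.array([(uv[0]-p["cx"])/f,(uv[1]-p["cy"])/f,1]); return c+d*(z-c[2])/d[2]
def proj(p,X,s=None):
    f,c,M=cam(p,s); q=(np.atleast_2d(X)-c)@M; return np.c_[f*q[:,0]/q[:,2]+p["cx"],f*q[:,1]/q[:,2]+p["cy"]]
E
python3 - <<'E'
from h import *
s=sense(); print(s, tips_ahead)
for n in ("top","scene"):
    p=capture(n); cv2.imwrite(f"pics/{n}0.png",p["pixels"]); print(n,p["fov_y"],p["position"],p["attitude"])
    for k in ("bowl","mend_wide","mend_second","mend_third","turntable"): print(k,[(np.round(b["position"]),round(b["confidence"],2)) for b in boxes_of(p,k)][:4])
E
```

```text
{'time_s': 0.0, 'joints': array([ 1.02458960e+00,  3.13434395e-01,  1.49843987e+00, -9.74175414e-06,
        1.33100779e+00, -2.23388676e-01]), 'dq': array([ 0.00194303,  0.00034796, -0.00086883, -0.00158098, -0.00058516,
        0.00176525]), 'tau': array([ 1.27615436e-03, -4.12265396e+01, -2.59748465e+01, -4.21628488e-05,
        4.07482818e-03,  1.17588030e-05]), 'eef_pos': array([166.43164776, 497.66860955, 247.74199973]), 'ee_rot': array([-2.37618935e-04,  1.60707897e-01,  9.87001802e-01, -5.99335829e-04]), 'force': array([ 0.18974152,  0.42509573, -0.10861047]), 'wrist_torque': array([0.02395915, 0.01340223, 0.01481376]), 'grip_force': 0.0, 'grip_width': 0.9983525443704538} 17.0
top 51.07496490323997 [ 281.87150823  -23.5323301  1441.80042162] [ 0.06167519 -0.70078935  0.70891192 -0.05034236]
bowl [(array([340., 181.]), 0.84), (array([336., 140.]), 0.29)]
mend_wide [(array([329., 167.]), 0.7), (array([330., 167.]), 0.57)]
mend_second []
mend_third []
turntable [(array([330., 167.]), 0.83)]
scene 43.32459996076978 [ 999.40055739 -620.78371892 1493.81494531] [-0.24274443  0.90785948  0.32935236 -0.09161508]
bowl [(array([320., 225.]), 0.72)]
mend_wide [(array([315., 235.]), 0.46)]
mend_second []
mend_third [(array([316., 234.]), 0.46)]
turntable [(array([340., 243.]), 0.64)]
```

View pics/top0.png

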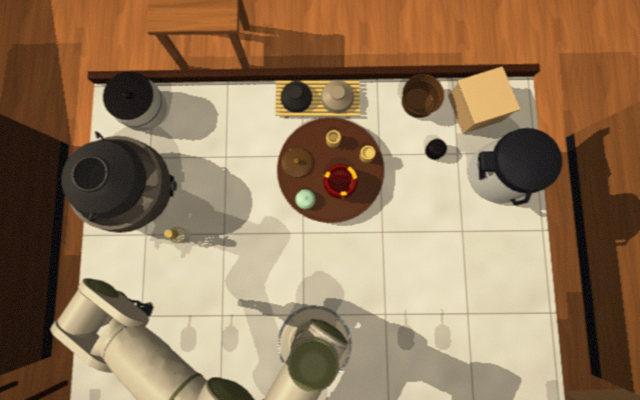

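View pics/scene0.png

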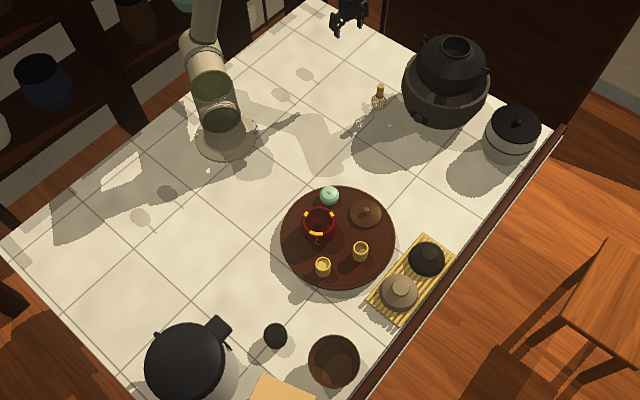

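The top view shows the bowl at about (340,181) on the platter. Its gold mends are near (328,176), (354,177) and (343,194). The kogo is at (305,199), the lid at (297,162), and the rests at (333,138) and (367,153). The scene view agrees with this, so I'll locate the mends by colour next.

```bash
python3 - <<'E'
from h import *
p=capture("top"); im=p["pixels"]
x0,y0=318,158; c=im[y0:y0+46,x0:x0+46]
cv2.imwrite("pics/crop1.png",cv2.resize(c,None,fx=12,fy=12,interpolation=cv2.INTER_CUBIC))
hsv=cv2.cvtColor(im,cv2.COLOR_BGR2HSV)
g=cv2.inRange(hsv,(15,150,150),(35,255,255)); m=np.zeros_like(g); m[y0:y0+46,x0:x0+46]=255
n,l,st,ce=cv2.connectedComponentsWithStats(g&m)
for i in range(1,n): print(st[i],ce[i],ray(p,ce[i],121.5)[:2])
print("bowl",ray(p,(340,181),110), "table",ray(p,(330,169),40))
p0=sense(); 
w=capture("wrist"); print(w["tool_from_camera"],w["fov_y"])
E
```

```text
[360 158   4   2   7] [361.71428571 158.42857143] [ 592.67307306 -161.50991065]
[348 167   9  12  60] [352.15 172.25] [ 547.64417812 -129.5668909 ]
[324 171   6   7  27] [326.85185185 174.14814815] [542.53470001 -48.29121342]
[340 191   7   5  25] [343.24 193.  ] [480.64612843 -99.54135883]
bowl [521.69423341 -90.59765351 110.        ] table [576.39253048 -60.84426783  40.        ]
[[-5.03556808e-04 -9.58815046e-01 -2.84030727e-01  7.08058245e+01]
 [ 9.99999556e-01 -2.56433064e-04 -9.07242349e-04 -5.56153991e-01]
 [ 7.97042745e-04 -2.84031057e-01  9.58814749e-01 -1.26336654e+02]
 [ 0.00000000e+00  0.00000000e+00  0.00000000e+00  1.00000000e+00]] 65.7035066348804
```

View pics/crop1.png

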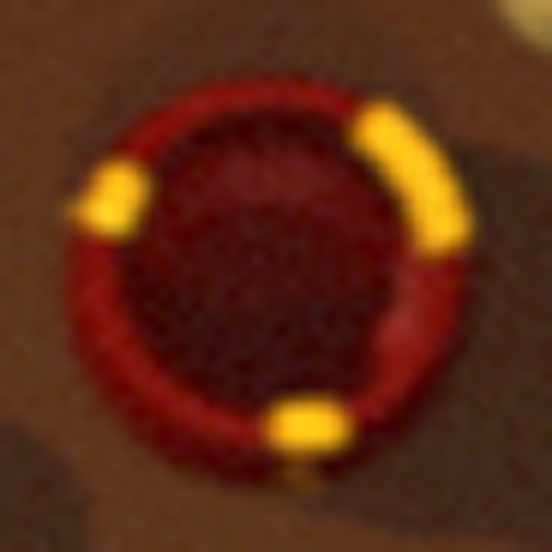

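The crop shows the widest mend at upper right, crop (415,180). The next clockwise is at the bottom, (310,425), and the last is at the left, (115,200). I'll shut the fingers and move so the wrist camera looks at the bowl.

Emit:
drive_tool(
  commands="0.1 -0.15 0.005 0 0 0 0;0.2 -0.3 0.005 0 0 0 0;0.2 -0.3 0.005 0 0 0 0;0.2 -0.3 0.005 0 0 0 0;0.2 -0.3 0.005 0 0 0 0;0.2 -0.3 0.005 0 0 0 0;0.2 -0.3 0.005 0 0 0 0;0.2 -0.3 0.005 0 0 0 0;0.2 -0.3 0.005 0 0 0 0;0.2 -0.3 0.005 0 0 0 0;0.2 -0.3 0.005 0 0 0 0;0.2 -0.3 0.005 0 0 0 0;0.2 -0.3 0.005 0 0 0 0;0.2 -0.3 0.005 0 0 0 0;0.2 -0.3 0.005 0 0 0 0;0.2 -0.3 0.005 0 0 0 0;0.2 -0.3 0.005 0 0 0 0;0.2 -0.3 0.005 0 0 0 0;0.2 -0.3 0.005 0 0 0 0;0.2 -0.3 0.005 0 0 0 0",
)

```text
time_s: 2.37
eef_pos: [557.3, -88.8, 258.3]
ee_rot: [0.0, 0.161, 0.987, 0.0]
force: [-0.3, -0.3, 0.5]
grip_width: 0.0
grip_force: 0.0
```

Emit:
drive_tool(
  commands="0.1 -0.1 0 0 0 0 0;0 0 0 0 0 0 0;0 0 0 0 0 0 0;0 0 0 0 0 0 0",
)

```text
time_s: 2.7
eef_pos: [566.2, -96.4, 258.3]
ee_rot: [-0.0, 0.16, 0.987, 0.0]
force: [-0.1, -0.1, 0.9]
grip_width: 0.001
grip_force: 0.0
```

```bash
cat > m.py <<'E'
from h import *
from scipy.optimize import least_squares
import sys
TH=np.radians([0,-110,-232])
def look(tag,guess,a0):
    s=sense(); p=capture("wrist"); im=p["pixels"]
    hsv=cv2.cvtColor(im,cv2.COLOR_BGR2HSV); g=cv2.inRange(hsv,(15,150,120),(35,255,255))
    n,l,st,ce=cv2.connectedComponentsWithStats(g)
    C=[(st[i,4],ray(p,ce[i],121.5,s)[:2],ce[i]) for i in range(1,n) if st[i,4]>40]
    for c in C: print(c)
    o=im.copy()
    for i,t in enumerate(TH):
        q=proj(p,[guess[0]+45.7*np.cos(a0+t),guess[1]+45.7*np.sin(a0+t),121.5],s)[0]; cv2.drawMarker(o,tuple(int(v) for v in q),(255,0,0),0,8)
    cv2.imwrite(f"pics/{tag}.png",o); print(s["eef_pos"],s["ee_rot"],s["force"],s["grip_width"],s["time_s"]); return s,p,C
if __name__=="__main__": look(sys.argv[1],(526,-91),np.arctan2(-38.6,21.6))
E
python3 m.py w1
```

```text
(np.int32(367), array([481.82685762, -99.78427764]), array([281.38419619, 100.50408719]))
(np.int32(301), array([544.16939261, -49.905059  ]), array([362.26578073, 154.31893688]))
(np.int32(127), array([588.99147016,  33.54083873]), array([469.87401575, 173.01574803]))
(np.int32(730), array([ 548.95411846, -130.30629774]), array([275.40547945, 188.75890411]))
[566.16779827 -96.35512984 258.32733163] [-1.47887542e-04  1.60387903e-01  9.87054045e-01  1.06524937e-04] [-0.06737919 -0.05703003  0.85352929] 0.0007707231395358145 2.7
```

View pics/w1.png

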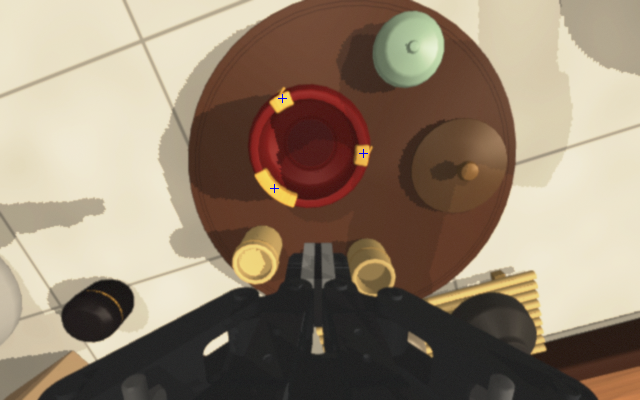

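The wrist view shows the second mend at (281,100), the third at (362,154) and the wide one at (275,189). My predicted crosses fall on all three. The shut fingertips are at about (318,245). I'll fit the bowl pose from both cameras.

```bash
cat > fit.py <<'E'
from h import *
from scipy.optimize import least_squares
W=np.array([[549.0,-130.3],[481.8,-99.8],[544.2,-49.9]]); T=np.array([[547.6,-129.6],[480.6,-99.5],[542.5,-48.3]])
th=np.radians([0,-110,-232]); r=np.array([44.1,45.7,45.7])
def m(v,r=r): return np.c_[v[0]+r*np.cos(v[2]+th),v[1]+r*np.sin(v[2]+th)]
for P in (W,T,(W+T)/2):
    f=least_squares(lambda v:(m(v)-P).ravel(),[526,-91,-1]); print(f.x,np.round(f.fun,1),m(f.x,45.7).round(1).tolist())
s=sense(); p=capture("wrist"); Rt=R.from_quat(s["ee_rot"],scalar_first=True).as_matrix()
print("tip px",proj(p,s["eef_pos"]+Rt@[0,0,17],s))
o=cv2.resize(p["pixels"][225:275,285:355],None,fx=9,fy=9,interpolation=cv2.INTER_CUBIC); cv2.imwrite("pics/tip.png",o)
E
python3 fit.py
```

```text
[526.94954659 -92.08809185  -1.05052073] [-0.1 -0.1  0.1 -0.1  0.   0.1] [[549.7, -131.7], [481.9, -99.9], [544.2, -49.8]]
[525.50622359 -91.20592197  -1.04254813] [ 0.1  0.3 -0.1  0.1 -0.1 -0.5] [[548.5, -130.7], [480.5, -99.4], [542.4, -48.8]]
[526.22788926 -91.64697945  -1.04652543] [ 0.   0.1  0.   0.  -0.  -0.2] [[549.1, -131.2], [481.2, -99.6], [543.3, -49.3]]
tip px [[318.9595108  256.08320047]]
```

View pics/tip.png

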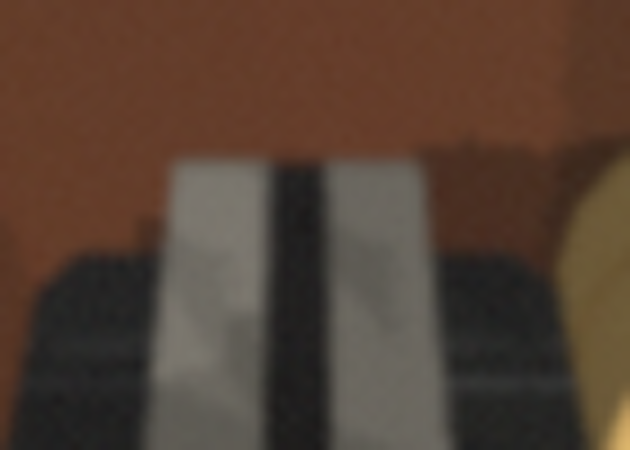

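Emit:
drive_tool(
  commands="-0.085 -0.175 -0.1 0 0 0 0;-0.085 -0.175 -0.2 0 0 0 0;0 0 -0.2 0 0 0 0;0 0 -0.2 0 0 0 0;0 0 -0.2 0 0 0 0;0 0 -0.1 0 0 0 0;0 0 0 0 0 0 0;0 0 0 0 0 0 0",
)

```text
time_s: 3.47
eef_pos: [549.7, -131.8, 159.0]
ee_rot: [0.0, 0.16, 0.987, -0.0]
force: [0.4, -0.7, -0.2]
grip_width: 0.001
grip_force: 0.0
```

Emit:
drive_tool(
  commands="-0.003 0.003 -0.05 0 0 0 0;-0.003 0.003 -0.05 0 0 0 0;0 0 -0.03 0 0 0 0;0 0 -0.02 0 0 0 0;0 0 -0.01 0 0 0 0;0 0 -0.01 0 0 0 0;0 0 0 0 0 0 0",
)

```text
time_s: 4.05
eef_pos: [549.0, -131.5, 141.2]
ee_rot: [-0.0, 0.161, 0.987, 0.0]
force: [0.9, 0.4, 0.5]
grip_width: 0.004
grip_force: 0.0
```

```bash
python3 - <<'E'
from h import *
s=sense();print(s["eef_pos"],s["force"])
p=capture("wrist");cv2.imwrite("pics/n1.png",p["pixels"][60:340,160:480][:, :].repeat(2,0).repeat(2,1))
E
```

```text
[ 548.96248527 -131.53797559  141.24433418] [0.94314235 0.40662328 0.47099521]
```

View pics/n1.png

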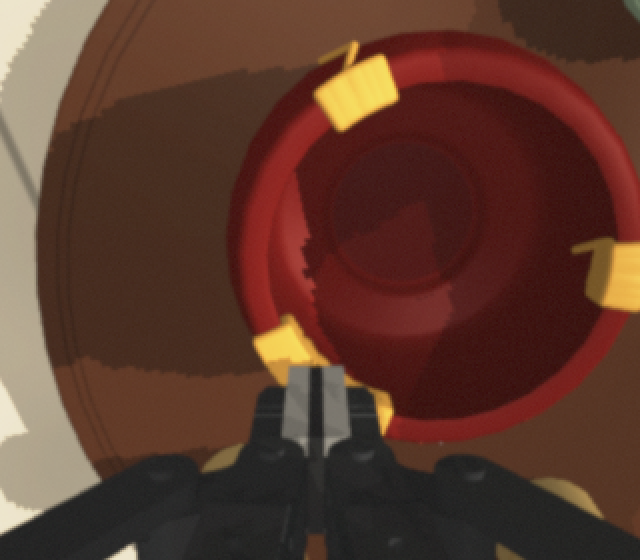

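The tip sits over the middle of the wide mend, so I'll creep down.

Emit:
drive_tool(
  commands="0 0 -0.006 0 0 0 0;0 0 -0.006 0 0 0 0;0 0 0 0 0 0 0",
)

```text
time_s: 4.35
eef_pos: [548.9, -131.5, 140.1]
ee_rot: [-0.0, 0.161, 0.987, -0.0]
force: [-0.5, 0.8, -0.6]
grip_width: 0.003
grip_force: 0.0
```

Emit:
drive_tool(
  commands="0 0 -0.006 0 0 0 0;0 0 0 0 0 0 0",
)

```text
time_s: 4.52
eef_pos: [548.9, -131.5, 139.5]
ee_rot: [-0.0, 0.161, 0.987, 0.0]
force: [-0.2, 0.7, -0.9]
grip_width: -0.002
grip_force: 0.0
```

Emit:
drive_tool(
  commands="0 0 -0.006 0 0 0 0;0 0 0 0 0 0 0",
)

```text
time_s: 4.68
eef_pos: [548.9, -131.5, 138.8]
ee_rot: [-0.0, 0.161, 0.987, 0.0]
force: [-0.2, 0.5, -0.3]
grip_width: -0.0
grip_force: 0.0
```

Emit:
drive_tool(
  commands="0 0 -0.005 0 0 0 0;0 0 0 0 0 0 0",
)

```text
time_s: 4.85
eef_pos: [549.0, -131.6, 138.6]
ee_rot: [0.0, 0.161, 0.987, -0.0]
force: [0.2, 0.8, 1.4]
grip_width: -0.001
grip_force: 0.7
```

Emit:
drive_tool(
  commands="0 0 -0.003 0 0 0 0;0 0 0 0 0 0 0",
)

```text
time_s: 5.02
eef_pos: [549.1, -131.6, 138.5]
ee_rot: [0.0, 0.161, 0.987, -0.0]
force: [-0.7, -0.1, 4.4]
grip_width: 0.001
grip_force: 2.4
```

Contact is confirmed at 4.4 N, with the tip at its predicted height. Next I lift and go to the second mend.

Emit:
drive_tool(
  commands="0 0 0.02 0 0 0 0;0 0 0.08 0 0 0 0;0 0 0.2 0 0 0 0;-0.1 0.05 0.03 0 0 0 0;-0.2 0.1 0 0 0 0 0;-0.2 0.1 0 0 0 0 0;-0.18 0.07 0 0 0 0 0;0 0 -0.1 0 0 0 0;0 0 0 0 0 0 0;0 0 0 0 0 0 0",
)

```text
time_s: 5.85
eef_pos: [481.3, -99.7, 161.1]
ee_rot: [-0.0, 0.161, 0.987, 0.0]
force: [0.4, -0.2, 0.3]
grip_width: 0.001
grip_force: 0.0
```

```bash
python3 m.py w2
```

```text
(np.int32(574), array([475.76106362, -98.08675867]), array([318.47560976, 229.20034843]))
(np.int32(319), array([561.81822396,  24.47477116]), array([552.96865204, 294.37304075]))
(np.int32(206), array([539.45131805, -47.9955329 ]), array([428.75242718, 296.9223301 ]))
(np.int32(215), array([ 551.68450464, -124.33748011]), array([317.2       , 345.24186047]))
[481.30974963 -99.73316839 161.09638321] [-9.47479329e-05  1.60769501e-01  9.86991974e-01  3.38745556e-05] [ 0.44874273 -0.15690062  0.2576683 ] 0.0014410637342648898 5.85
```

View pics/w2.png

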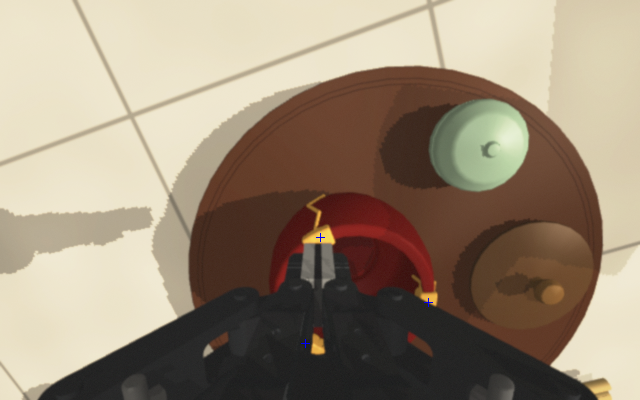

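The bowl hasn't moved: the crosses still match at (320,237) and (428,301). The tip is lined up with the second mend, so I'll go down.

Emit:
drive_tool(
  commands="0 0 -0.05 0 0 0 0;0 0 -0.06 0 0 0 0;0 0 -0.05 0 0 0 0;0 0 -0.02 0 0 0 0;0 0 -0.01 0 0 0 0;0 0 -0.01 0 0 0 0;0 0 0 0 0 0 0",
)

```text
time_s: 6.48
eef_pos: [481.0, -99.5, 141.0]
ee_rot: [-0.0, 0.161, 0.987, 0.0]
force: [-0.6, 0.5, -0.5]
grip_width: 0.003
grip_force: 0.0
```

Emit:
drive_tool(
  commands="0 0 -0.006 0 0 0 0;0 0 -0.006 0 0 0 0;0 0 0 0 0 0 0",
)

```text
time_s: 6.73
eef_pos: [481.0, -99.5, 139.9]
ee_rot: [0.0, 0.161, 0.987, -0.0]
force: [-0.2, 0.0, -0.5]
grip_width: 0.002
grip_force: 0.0
```

Emit:
drive_tool(
  commands="0 0 -0.006 0 0 0 0;0 0 -0.004 0 0 0 0;0 0 0 0 0 0 0",
)

```text
time_s: 6.98
eef_pos: [480.9, -99.5, 138.8]
ee_rot: [-0.0, 0.161, 0.987, -0.0]
force: [-0.2, 0.0, -0.6]
grip_width: -0.001
grip_force: 0.0
```

Emit:
drive_tool(
  commands="0 0 -0.003 0 0 0 0;0 0 0 0 0 0 0",
)

```text
time_s: 7.15
eef_pos: [481.0, -99.5, 138.6]
ee_rot: [0.0, 0.161, 0.987, -0.0]
force: [-0.9, -0.1, -0.3]
grip_width: 0.001
grip_force: 0.0
```

Emit:
drive_tool(
  commands="0 0 -0.003 0 0 0 0;0 0 0 0 0 0 0",
)

```text
time_s: 7.32
eef_pos: [481.0, -99.5, 138.5]
ee_rot: [0.0, 0.161, 0.987, -0.0]
force: [-1.7, 1.1, 2.9]
grip_width: -0.001
grip_force: 1.8
```

That's a light contact at 2.9 N. On to the third mend.

Emit:
drive_tool(
  commands="0 0 0.02 0 0 0 0;0 0 0.08 0 0 0 0;0 0 0.2 0 0 0 0;0.1 0.08 0.03 0 0 0 0;0.2 0.16 0 0 0 0 0;0.2 0.16 0 0 0 0 0;0.125 0.1 0 0 0 0 0;0 0 -0.1 0 0 0 0;0 0 0 0 0 0 0;0 0 0 0 0 0 0",
)

```text
time_s: 8.15
eef_pos: [542.7, -49.8, 160.8]
ee_rot: [-0.001, 0.161, 0.987, 0.0]
force: [0.4, -0.5, 0.2]
grip_width: 0.001
grip_force: 0.0
```

```bash
python3 m.py w3
```

```text
(np.int32(759), array([481.56347199, -98.96171095]), array([196.43214756, 166.11857708]))
(np.int32(360), array([540.21561596, -47.2853711 ]), array([321.54444444, 233.78055556]))
(np.int32(213), array([576.43334841,  36.22915408]), array([477.37558685, 246.30985915]))
(np.int32(1503), array([ 545.22839531, -129.53360711]), array([194.76380572, 281.39654025]))
(np.int32(85), array([ 582.18381622, -276.34879991]), array([ 20.42352941, 388.2       ]))
[542.68693858 -49.75269685 160.83503713] [-8.64561010e-04  1.60781907e-01  9.86989579e-01  3.29253232e-05] [ 0.38465757 -0.47574515  0.182746  ] 0.0006656006463319283 8.15
```

View pics/w3.png

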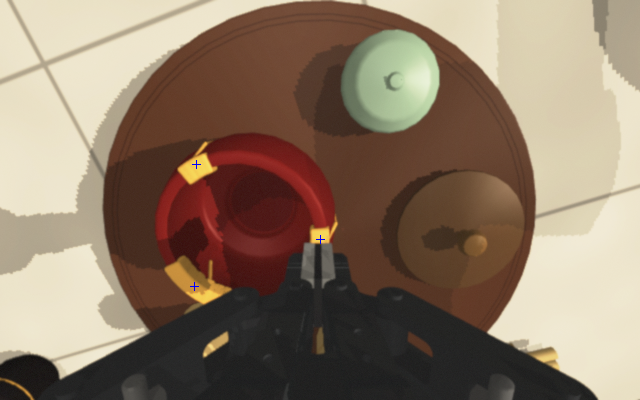

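The bowl is unmoved, with crosses matching at (196,164) and (320,238). The tip is in line with the third mend.

Emit:
drive_tool(
  commands="0.004 0.003 -0.05 0 0 0 0;0 0 -0.06 0 0 0 0;0 0 -0.05 0 0 0 0;0 0 -0.02 0 0 0 0;0 0 -0.01 0 0 0 0;0 0 -0.006 0 0 0 0;0 0 0 0 0 0 0",
)

```text
time_s: 8.78
eef_pos: [543.9, -49.3, 141.7]
ee_rot: [0.0, 0.161, 0.987, -0.0]
force: [0.9, 0.2, -0.3]
grip_width: -0.002
grip_force: 0.0
```

Emit:
drive_tool(
  commands="0 0 -0.006 0 0 0 0;0 0 -0.006 0 0 0 0;0 0 0 0 0 0 0",
)

```text
time_s: 9.03
eef_pos: [543.9, -49.2, 140.5]
ee_rot: [0.0, 0.161, 0.987, -0.0]
force: [-0.8, 0.5, 0.0]
grip_width: -0.002
grip_force: 0.0
```

Emit:
drive_tool(
  commands="0 0 -0.006 0 0 0 0;0 0 -0.006 0 0 0 0;0 0 -0.003 0 0 0 0;0 0 0 0 0 0 0",
)

```text
time_s: 9.37
eef_pos: [543.8, -49.2, 138.9]
ee_rot: [-0.0, 0.161, 0.987, -0.0]
force: [-0.5, -1.1, 0.9]
grip_width: -0.0
grip_force: 0.0
```

Emit:
drive_tool(
  commands="0 0 -0.003 0 0 0 0;0 0 0 0 0 0 0",
)

```text
time_s: 9.53
eef_pos: [543.8, -49.2, 138.7]
ee_rot: [-0.0, 0.161, 0.987, 0.0]
force: [0.5, 0.8, -0.4]
grip_width: -0.001
grip_force: 0.0
```

Emit:
drive_tool(
  commands="0 0 -0.003 0 0 0 0;0 0 0 0 0 0 0",
)

```text
time_s: 9.7
eef_pos: [543.9, -49.2, 138.6]
ee_rot: [0.0, 0.161, 0.987, -0.0]
force: [0.0, -0.5, 2.3]
grip_width: -0.005
grip_force: 0.9
```

Emit:
drive_tool(
  commands="0 0 -0.001 0 0 0 0;0 0 0 0 0 0 0",
)

```text
time_s: 9.87
eef_pos: [543.9, -49.2, 138.5]
ee_rot: [0.0, 0.161, 0.987, -0.0]
force: [-0.4, 0.9, 3.1]
grip_width: 0.003
grip_force: 1.8
```

Emit:
drive_tool(
  commands="0 0 0.02 0 0 0 0;0 0 0.08 0 0 0 0;0 0 0.2 0 0 0 0;0 0 0.3 0 0 0 0;0 0 0.3 0 0 0 0;0 0 0.2 0 0 0 0;0 0 0.1 0 0 0 0;0 0 0 0 0 0 0;0 0 0 0 0 0 0;0 0 0 0 0 0 0",
)

```text
time_s: 10.7
eef_pos: [543.3, -49.1, 256.7]
ee_rot: [-0.001, 0.161, 0.987, 0.0]
force: [-0.4, 0.4, -0.2]
grip_width: -0.0
grip_force: 0.0
```

```bash
python3 m.py w4; python3 - <<'E'
from h import *
a=cv2.imread("pics/top0.png"); p=capture("top"); b=p["pixels"]
d=cv2.absdiff(a,b).max(2)[110:230,270:450]; print("changed px",(d>60).sum())
hsv=cv2.cvtColor(b,cv2.COLOR_BGR2HSV); g=cv2.inRange(hsv,(15,150,150),(35,255,255))[158:204,318:364]
n,l,st,ce=cv2.connectedComponentsWithStats(g); print(ce[1:]+[318,158])
E
```

```text
(np.int32(336), array([481.54566809, -99.34982539]), array([238.08333333, 146.51488095]))
(np.int32(282), array([543.92551543, -49.06779495]), array([318.73758865, 196.35815603]))
(np.int32(85), array([586.27939538,  41.3912635 ]), array([430.78823529, 208.82352941]))
(np.int32(765), array([ 548.37481121, -129.59125056]), array([235.68366013, 228.21830065]))
[543.34795681 -49.10335502 256.6821974 ] [-1.39156476e-03  1.60745107e-01  9.86994950e-01  2.05652267e-04] [-0.39211629  0.37436828 -0.16017529] -0.00013986360548277007 10.7
changed px 4651
[[361.75       158.625     ]
 [352.65384615 172.92307692]
 [343.89473684 193.15789474]]
```

The mends are where they were, within 1 mm, so the bowl hasn't shifted. The hand is clear, so I'm handing in.

```bash
python3 -c "
from rig import finish_job; print(finish_job())"
```

```text
the job is handed in; nothing more can be done
None
```

I tapped the three mends in order (widest, next clockwise, last) at about 3 to 4.5 N each, and handed the job in at about 11 s with the hand clear; the bowl's mends measured within 1 mm of where they started.

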